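# Tip the standing instrument case flat and push it home against the bench stop

### The arm

A 7-joint arm with a two-finger parallel gripper is mounted at the origin on a cart in front of the work surface, level with it; the furniture and walls round the work are solid. World frame = base frame: x ahead of the robot, y to its left, z up, the work surface at z = 0. Lengths are in m, angles in rad, forces in N, time in s.
With the tool pointing down it reaches from about 0.425 to 0.925 m from the base axis. Payload 6.8 kg.
Tool frame: the origin (TCP) lies between the finger pads; the fingertips stand 17 mm ahead of it and the grasp point (between the pads) lies 2 mm behind it; z points along the fingers, y is the direction in which the jaws open and shut (so a half turn about z gives the same grasp; the last joint's range is limited). The gripper opens to 85 mm and grips with 20 to 120 N. Pads are 22 mm wide; open, the fingers measure 114 mm over their backs; the gripper's body (76 mm by 85 mm) begins 54 mm behind the grasp point. The pads swing forward as they close: fully open they stand 13 mm farther back than shut.
Start: joints at [-1.352, 0.477, 0.022, 1.555, -0.011, 1.109, -0.083], TCP at [0.217, 0.639, 0.248] pointing down, gripper open.
Joint ranges: [-2.96, 2.96], [-0.34, 2.1], [-1.41, 1.46], [0.24, 2.44], [-1.37, 4.51], [0.17, 1.92], [-2.96, 2.96]. Speed limits (rad/s): [2.39, 2.39, 3.14, 3.14, 3.14, 3.14, 3.14].

### API

Orientations are given as a unit quaternion [w, x, y, z].
In Python, from station import bot gives the robot as it stands. The module is installed in compiled form; this text tells all that it offers.
- The arm moves only by the tool carry_out, never from a script. Its argument "moves" is a list of rows, each a list of 3 entries, a list of its own where there are three numbers: the turn, a rotation vector about the tool's x, y, z in degrees, then the shift along the tool's x, y, z in cm, then the finger opening in cm, from 0 to 8.54. A call has 1 to 5 rows; each row is the pose to reach, as a shift and turn from the pose commanded when the call began, along the tool's axes at that moment; what a row does not reach only later rows make up. A row lasts 1/8 s, in which the tool goes at most 62.5 mm and 10.7 degrees, less where a joint would pass 70% of its speed; a pose out of reach is approached as far as the arm can. A call with a gripper value outside its range is refused whole. The fingers move at their own pace and stop on an object; "newtons" is the grip in N (left out, the last holds). Time passes only in rows, so rows that repeat a pose let the fingers close. It gives the time, the measured TCP pose, the force and the opening at its end, in the units of the state.
- bot.get_obs(): the state, without advancing time (a new reading comes with each control period).
- bot.read_camera(name): name is "scene" or "top"; returns the picture (384x512x3 uint8, red, green, blue); there is no depth.
- bot.camera_info(name): a dict with "vertical_fov" (degrees; the focal length in pixels is half the picture's height over the tangent of half this angle, whatever the lens; pixels are square), "cx", "cy" (the principal point, pixels), "k1" (the pictures are not rectified: a ray, as slopes to the right and down, at radius r is drawn at 1 + k1 r^2 times it, then the intrinsics apply), "position" and "attitude" of the camera in the world. Camera axes: x right, y up, looking along -z (the intrinsics and any distortion apply to the point x, -y, -z); pixel columns grow to the right and rows downward; lengths in m; the calibration is good to about 2 mm. A picture is of the moment at which its call begins. camera_info takes no time and is no camera call.
- bot.hand_in(): hands the job in, once; it reports no verdict.
Trained networks look in the newest picture that a camera, given by its name, has taken for a name from the list of things; names that differ only in an ending like _2 or _b are one class to them, and where a whole thing is asked for, a point or a joint stands for the part that bears it (a point fixed in the world has none). Each returns a list of dicts, best first, with "score" (0 to 1); they miss things now and then, are a little off and sometimes report something else, mostly with a low value. They report only what shows in the picture. A call takes as long as a camera call.
- bot.silhouettes(label, camera): "region" (384x512 bool, what is visible of it) and "location" ([column, row] in pixels, amid what is visible of it).
The state is a dict: "t": time; "q": joint angles; "joint_vel": joint speeds; "joint_torque": joint torques, N m; "eef_pos": TCP position; "tool_rot": TCP orientation; "contact_force": force on the tool from outside, world axes, zero at the start; "torque": the same for the moment, N m; "gripper_width": opening from 0.0 (shut) to 1.0 (fully open).
Only numpy, scipy, OpenCV 4.12 (cv2) and the standard library are available. Lean on these libraries where they do the work, as an engineer would, in place of code of your own. Each camera call takes 0.05 s, during which the arm holds its last target. There are 200 camera calls.

### The job

The instrument case has been left standing on its end: push it over towards the bench stop so that it lies flat with its lid up, then push it along the worktop until its leading end is flush against the stop and does not hang past either end of it. Only push it, do not lift or carry it, and leave the brown dropper bottle, the small beaker and the vial where they stand.

Things in the scene. Friction and masses are not known exactly. Their poses are not given: they have to be found in the camera images.
- case_center (a point): centre of the dark grey rigid case, 150 x 216 x 66 mm, 0.5-0.8 kg. Its axes: x across the 150 mm (latch on -x), y along the 216 mm, z from bottom face to lid face. Starts upright on its -y end, bottom face towards the stop, within 0.1 rad of square. Pushed high on the lid face it tips past balance at 0.3 rad and falls flat, lid up, +y end leading, 40 to 75 mm short of the stop if it has not slid
- case_end_a (a point): point on the case's +y end (the end that is up at the start and faces the stop when the case lies flat), 20 mm above the bottom face, 65 mm from the middle towards the latch side (-x)
- case_end_b (a point): the like point on the +y end, 65 mm from the middle towards the hinge side (+x)
- bench_stop: low aluminium angle with a black rubber face, 260 mm long, 34 mm high, fixed to the worktop. Origin at worktop level in the plane of the rubber face, mid-length; x points horizontally from the case side into the stop (the way the case must go, to the robot's left), y along the stop; the angle reaches to x = +44 mm
- dropper: brown glass dropper bottle with black bulb, 37 mm in diameter, 88 mm high, loose, behind the stop; origin under its centre; to be left alone
- beaker: small glass beaker, 53 mm in diameter, 68 mm high, loose, behind the stop; origin under its centre; to be left alone
- vial: glass sample vial with a white cap, 22 mm in diameter, 49 mm high, loose, on the side of the case away from the stop, 0.1 m or more from it; origin under its centre; to be left alone

How it is judged:
On the way:
1. the case lies flat, lid up (angle between case_center's own z axis and vertical below 0.06 rad and height (world z) of case_center below 0.045 m), for 0.2 s.
At the end, for the whole second after the job is handed in: The case lies flat on its bottom, lid up (within 0.06 rad), both corners of its leading end are within 8 mm of the stop's rubber face, and its middle is within 65 mm of the middle of the stop along the stop (angle between case_center's own z axis and vertical below 0.06 rad and height (world z) of case_center below 0.04 m and x of case_end_a in the frame of bench_stop between -0.008 and 0.006 m and x of case_end_b in the frame of bench_stop between -0.008 and 0.006 m and y of case_center in the frame of bench_stop between -0.065 and 0.065 m); the robot touches nothing.
It fails at once if the case is lifted off the worktop (its centre above 128 mm, or above 60 mm while it is level) (height (world z) of case_center above 0.128 m or (angle between case_center's own z axis and vertical below 0.15 rad and height (world z) of case_center above 0.06 m)).
It fails at once if the dropper bottle, beaker or vial is moved by more than 20 mm or tipped over (distance of any of dropper, beaker, vial from where it was at the start of the episode above 0.02 m or angle between any of dropper, beaker, vial's own z axis and vertical above 0.5 rad).
It also fails if it takes over 43 s, if anything falls off the work surface, if the arm or the gripper's body presses on something with over 40 N, if the wrist force passes 120 N, or if a joint passes its speed limit or range.

## Working session

There is one attempt and no reset: what is moved stays moved. The work goes in short steps, Python scripts to look and compute and a tool call to move; the robot and the scene stay as the last step left them, time stands still between calls to the robot, and variables do not carry over. Pictures are saved under pics/ and viewed, about 8 in all and at most 12, crops included, and the job is handed in when it is done.

Besides the shell and the picture viewer there is one more tool, called after ">>>" in YAML: its name, and indented under it one key for each argument. carry_out: Moves the arm, as the interface text tells. Its arguments: {"type":"object","properties":{"moves":{"type":"array"},"newtons":{"type":"number"}},"required":["moves"]}

```bash
mkdir -p pics; cat > h.py <<'E'
import numpy as np, cv2
from scipy.spatial.transform import Rotation as R
from station import bot
def cam(n):
    c=bot.camera_info(n); f=192/np.tan(np.radians(c["vertical_fov"])/2)
    a=np.array(c["attitude"],float)
    M=R.from_quat(a[[1,2,3,0]]).as_matrix() if a.size==4 else a.reshape(3,3)
    return c,f,M,np.array(c["position"],float)
def proj(n,P):
    c,f,M,p=cam(n); v=(np.atleast_2d(P)-p)@M
    s=np.c_[v[:,0]/-v[:,2],-v[:,1]/-v[:,2]]; s=s*(1+c["k1"]*(s**2).sum(1,keepdims=True))
    return s*f+[c["cx"],c["cy"]]
def unproj(n,uv,z):
    c,f,M,p=cam(n); d=(np.atleast_2d(uv)-[c["cx"],c["cy"]])/f; s=d.copy()
    for _ in range(20): s=d/(1+c["k1"]*(s**2).sum(1,keepdims=True))
    w=np.c_[s[:,0],-s[:,1],-np.ones(len(s))]@M.T
    return p+w*((z-p[2])/w[:,2])[:,None]
E
python3 - <<'E'
from h import *
for n in("scene","top"):
    im=bot.read_camera(n); cv2.imwrite(f"pics/a_{n}.png",im[:,:,::-1]); print(n,bot.camera_info(n))
    for l in ("case_center","bench_stop","dropper","beaker","vial"):
        for d in bot.silhouettes(l,n)[:2]:
            r=d["region"]; ys,xs=np.nonzero(r)
            if len(xs): print(l,round(d["score"],2),d["location"],xs.min(),xs.max(),ys.min(),ys.max(),"z0:",unproj(n,[d["location"]],0)[0].round(3), "base", unproj(n,[[xs[ys>ys.max()-2].mean(),ys.max()]],0)[0].round(3))
print(bot.get_obs())
E
```

```text
scene {'vertical_fov': 52.498733075175, 'cx': 261.41905272136137, 'cy': 196.9971965970064, 'k1': -0.035511055297680776, 'position': array([ 0.06776952, -0.79765399,  0.64224989]), 'attitude': array([ 0.83125906,  0.49886552, -0.12529098, -0.21081683])}
case_center 0.67 [262.7, 228.3] 227 295 182 280 z0: [0.546 0.082 0.   ] base [ 0.388 -0.105  0.   ]
bench_stop 0.65 [205.1, 214.6] 181 227 203 221 z0: [0.421 0.242 0.   ] base [0.359 0.231 0.   ]
dropper 0.69 [228.1, 187.8] 224 233 178 197 z0: [0.566 0.383 0.   ] base [0.528 0.322 0.   ]
dropper 0.57 [259.7, 229.8] 227 294 182 280 z0: [0.534 0.079 0.   ] base [ 0.388 -0.105  0.   ]
beaker 0.85 [193.2, 195.5] 184 200 185 209 z0: [0.432 0.387 0.   ] base [0.4   0.296 0.   ]
vial 0.48 [313.9, 327.3] 304 315 318 342 z0: [ 0.454 -0.318  0.   ] base [ 0.426 -0.348  0.   ]
top {'vertical_fov': 56.9580580820876, 'cx': 255.7824425565457, 'cy': 199.7133331623504, 'k1': -0.0780303478872102, 'position': array([0.32406124, 0.04066465, 1.24217525]), 'attitude': array([ 0.70687444,  0.04786458, -0.05639014, -0.7034612 ])}
case_center 0.77 [291.0, 207
[... 547 characters left out ...]
]
{'t': 0.6, 'q': array([-1.35210309,  0.47701885,  0.02239146,  1.55539652, -0.01150239,
        1.10930272, -0.08310547]), 'joint_vel': array([-0.00160042, -0.00132677,  0.00066527,  0.00038385,  0.00223402,
       -0.00038417, -0.0012867 ]), 'joint_torque': array([-8.09569174e-04, -5.95998287e+01,  1.60535395e+00, -2.81414580e+01,
        1.24115843e-02,  1.73745055e-03,  1.52014661e-05]), 'eef_pos': array([0.21667356, 0.6392959 , 0.24829656]), 'tool_rot': array([-9.39530907e-06,  1.62680391e-01,  9.86678818e-01,  2.30813089e-06]), 'contact_force': array([ 0.69392866, -0.0871172 ,  0.45812878]), 'torque': array([-0.006878  ,  0.03671071, -0.00808784]), 'gripper_width': 0.9991387902031202}
```

View both.

```bash
python3 - <<'E'
import cv2
t=cv2.imread("pics/a_top.png")[140:290,130:390]; cv2.imwrite("pics/a_topc.png",cv2.resize(t,None,fx=3,fy=3,interpolation=cv2.INTER_CUBIC))
t=cv2.imread("pics/a_scene.png")[150:370,130:390]; cv2.imwrite("pics/a_scenec.png",cv2.resize(t,None,fx=2.7,fy=2.7,interpolation=cv2.INTER_CUBIC))
E
```

```text
(no output)
```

View pics/a_topc.png

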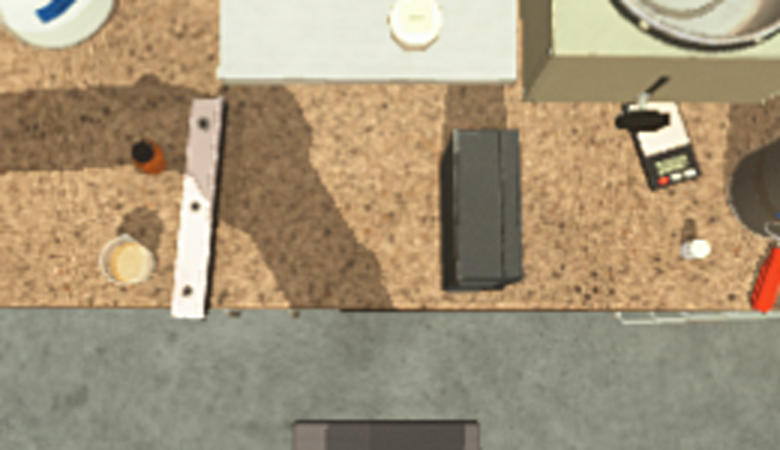

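View pics/a_scenec.png

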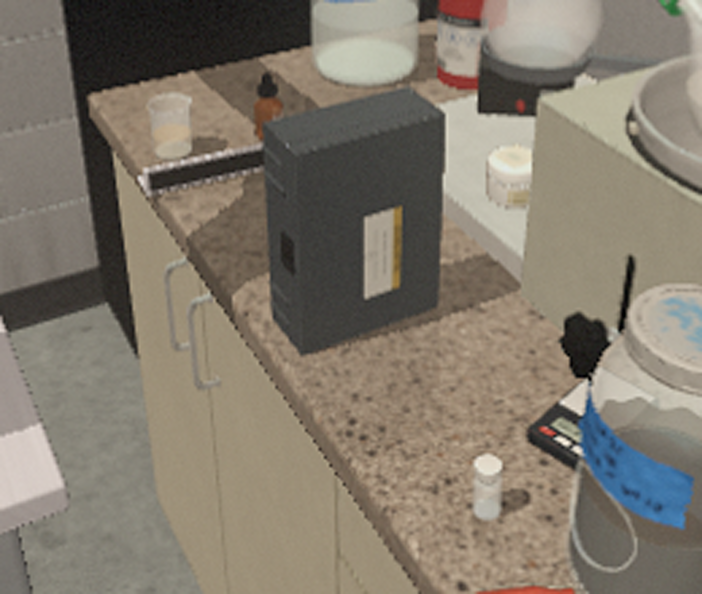

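```bash
cat > fit.py <<'E'
from h import *
from scipy.optimize import minimize
import itertools
def corners(lo,hi): return np.array(list(itertools.product(*zip(lo,hi))))
def mask(n,P):
    m=np.zeros((384*4,512*4),np.uint8); cv2.fillConvexPoly(m,cv2.convexHull(((proj(n,P)+.5)*4).round().astype(np.int32)),1)
    return cv2.resize(m.astype(np.float32),(512,384),interpolation=cv2.INTER_AREA)
def fit(lo,hi,x0,masks):
    C=corners(lo,hi)
    def pts(p):
        c,s=np.cos(p[2]),np.sin(p[2]); return C@np.array([[c,s,0],[-s,c,0],[0,0,1]])+[p[0],p[1],0]
    def cost(p): return sum(np.abs(mask(n,pts(p))-m).sum()/m.sum() for n,m in masks.items())
    best=min((minimize(cost,np.array(x0)+[0,0,d],method="Nelder-Mead",options=dict(initial_simplex=np.array(x0)+[0,0,d]+np.array([[0,0,0],[.02,0,0],[0,.02,0],[0,0,.06]]),xatol=1e-4,fatol=1e-4)) for d in(-.05,.05)),key=lambda r:r.fun)
    return best.x.round(4),round(best.fun,3)
def seg(l,n,near):
    ds=bot.silhouettes(l,n); ds=[d for d in ds if np.hypot(*(np.array(d["location"])-near))<25]
    return ds[0]["region"].astype(np.float32)
E
python3 - <<'E'
from fit import *
mt,ms=seg("case_center","top",(291,207)),seg("case_center","scene",(262,228))
st,ss=seg("bench_stop","top",(196,208)),seg("bench_stop","scene",(205,214))
# upright case: x along world x (150), thickness along y (66)
for k,m in dict(both=dict(top=mt,scene=ms),top=dict(top=mt),scene=dict(scene=ms)).items(): print("case",k,fit((-.075,-.033,0),(.075,.033,.216),(.46,-.08,0),m))
# stop: x local -> along world y ; frame: origin rubber face
print("stop",fit((-.13,0,0),(.13,.044,.034),(.47,.2,-.07),dict(top=st)))
for l,n,near,z in(("vial","top",(362,223),.025),("dropper","top",(178,191),.044),("beaker","top",(173,227),.034)):
    print(l,unproj(n,[bot.silhouettes(l,n)[0]["location"]],z).round(3))
E
```

```text
case both (array([ 0.4549, -0.0762, -0.0006]), np.float64(0.087))
case top (array([ 0.4547, -0.0768,  0.007 ]), np.float64(0.05))
case scene (array([ 0.4572, -0.0732,  0.0187]), np.float64(0.018))
stop (array([ 0.4748,  0.2135, -0.0808]), np.float64(0.216))
vial [[ 0.425 -0.346  0.025]]
dropper [[0.529 0.293 0.044]]
beaker [[0.407 0.308 0.034]]
```

```bash
cat >> h.py <<'E'
def go(*targets):
    """targets: (x,y,z,azimuth of tool y), tool down -> turn(deg), shift(cm) in tool axes"""
    o=bot.get_obs(); q=o["tool_rot"]; T=R.from_quat(q[[1,2,3,0]]); p=o["eef_pos"]
    print("t",o["t"],"tcp",p.round(4),"yaxis",T.apply([0,1,0]).round(3),"F",o["contact_force"].round(1),"q",o["q"].round(2))
    for x,y,z,a in targets:
        Y=np.array([np.cos(a),np.sin(a),0]); Z=np.array([0,0,-1.]); G=R.from_matrix(np.c_[np.cross(Y,Z),Y,Z])
        print((T.inv()*G).as_rotvec(degrees=True).round(1),(T.inv().apply(np.array([x,y,z])-p)*100).round(1))
E
python3 - <<'E'
from h import *
print(unproj("top",[[204.3,172.7],[198.3,245.7]],.034).round(4))
# scene: rubber face bottom/near corner estimate crop (150,190),(262,165)
print(unproj("scene",[[130+148/2.7,150+192/2.7],[130+262/2.7,150+167/2.7]],0).round(4))
go((.3,.55,.33,1.0),(.46,.3,.34,.5),(.47,-.02,.34,0),(.46,-.19,.34,0))
E
```

```text
[[0.598  0.2066 0.034 ]
 [0.345  0.2207 0.034 ]]
[[0.3506 0.2352 0.    ]
 [0.4909 0.2246 0.    ]]
t 0.95 tcp [0.2167 0.6393 0.2483] yaxis [0.321 0.947 0.   ] F [-0.1  0.  -0.1] q [-1.35  0.48  0.02  1.56 -0.01  1.11 -0.08]
[ 0. -0. 14.] [-10.8  -5.8  -8.2]
[ 0.  -0.  42.6] [-33.9 -24.3  -9.2]
[ 0.  -0.  71.3] [-45.2 -54.3  -9.2]
[ 0.  -0.  71.3] [-49.7 -70.7  -9.2]
```

>>> carry_out:
  moves:
    - [[0,0,7],[-3,-2,-6],8.5]
    - [[0,0,14],[-8,-5,-8.5],8.5]
    - [[0,0,22],[-13,-9,-9],8.5]
    - [[0,0,32],[-18,-13,-9],8.5]
    - [[0,0,42],[-23,-17,-9],8.5]

```text
t: 1.58
eef_pos: [0.3748, 0.4123, 0.3388]
tool_rot: [-0.0, 0.508, 0.861, 0.001]
contact_force: [1.2, -0.8, 0.1]
gripper_width: 0.995
```

```bash
python3 -c "
from h import *
go((.47,-.02,.34,0),(.46,-.19,.34,0))"
```

```text
t 1.575 tcp [0.3748 0.4123 0.3388] yaxis [0.875 0.484 0.001] F [ 1.2 -0.8  0.1] q [-1.15  0.21  0.25  1.74 -0.05  1.2  -0.39]
[ 0.  -0.1 28.9] [-42.4 -12.6  -0.2]
[ 0.  -0.1 28.9] [-56.8 -21.7  -0.2]
```

>>> carry_out:
  moves:
    - [[0,0,8],[-5.5,-1.5,0],8.5]
    - [[0,0,16],[-11,-3,0],8.5]
    - [[0,0,22],[-17,-5,0],8.5]
    - [[0,0,27],[-23,-7,0],8.5]
    - [[0,0,27],[-28.5,-8.8,0],8.5]

```text
t: 2.2
eef_pos: [0.4366, 0.1202, 0.3386]
tool_rot: [-0.0, 0.693, 0.721, 0.001]
contact_force: [0.6, 0.3, -0.1]
gripper_width: 0.992
```

```bash
python3 -c "
from h import *
go((.46,-.02,.34,0),(.46,-.19,.34,0))"
```

```text
t 2.2 tcp [0.4366 0.1202 0.3386] yaxis [0.999 0.038 0.001] F [ 0.6  0.3 -0.1] q [-0.9  -0.01  0.5   1.97  0.    1.18 -0.36]
[ 0.  -0.1  2.2] [-14.1   1.8  -0.1]
[ 0.  -0.1  2.2] [-31.1   1.1  -0.2]
```

>>> carry_out:
  moves:
    - [[0,0,2],[-6,1,0],8.5]
    - [[0,0,2],[-12,1.5,0],8.5]
    - [[0,0,2],[-18,1.5,0],8.5]
    - [[0,0,2],[-24,1.3,0],8.5]
    - [[0,0,2],[-30,1.2,0],8.5]

```text
t: 2.82
eef_pos: [0.4601, -0.1787, 0.3387]
tool_rot: [0.0, 0.705, 0.709, 0.001]
contact_force: [1.5, -0.6, -0.2]
gripper_width: 0.994
```

```bash
python3 -c "
from h import *
go((.456,-.19,.19,0),(.456,-.125,.19,0))"
```

```text
t 2.825 tcp [ 0.4601 -0.1787  0.3387] yaxis [1.    0.005 0.002] F [ 1.5 -0.6 -0.2] q [-0.53  0.09  0.85  1.9  -0.08  1.18  0.35]
[ 0.1 -0.   0.3] [-1.1 -0.4 14.9]
[ 0.1 -0.   0.3] [ 5.4 -0.4 14.9]
```

>>> carry_out:
  moves:
    - [[0,0,0.3],[-1,-0.4,5],8.5]
    - [[0,0,0.3],[-1,-0.4,10],8.5]
    - [[0,0,0.3],[-1,-0.4,14.9],8.5]
    - [[0,0,0.3],[1.5,-0.4,14.9],8.5]
    - [[0,0,0.3],[4,-0.4,14.9],8.5]

```text
t: 3.45
eef_pos: [0.4557, -0.1368, 0.1887]
tool_rot: [-0.0, 0.708, 0.706, -0.001]
contact_force: [-0.4, 0.2, 0.6]
gripper_width: 0.996
```

```bash
python3 -c "
from h import *
go((.456,-.115,.19,0),(.456,-.05,.19,0))
cv2.imwrite('pics/b.png',cv2.resize(bot.read_camera('scene')[100:330,130:390,::-1],None,fx=2.5,fy=2.5))"
```

```text
t 3.45 tcp [ 0.4557 -0.1368  0.1887] yaxis [ 1.    -0.002 -0.001] F [-0.4  0.2  0.6] q [-0.51  0.28  0.8   2.12 -0.27  0.84  0.45]
[-0.1  0.  -0.1] [ 2.2  0.  -0.1]
[-0.1  0.  -0.1] [ 8.7  0.  -0.1]
```

View pics/b.png

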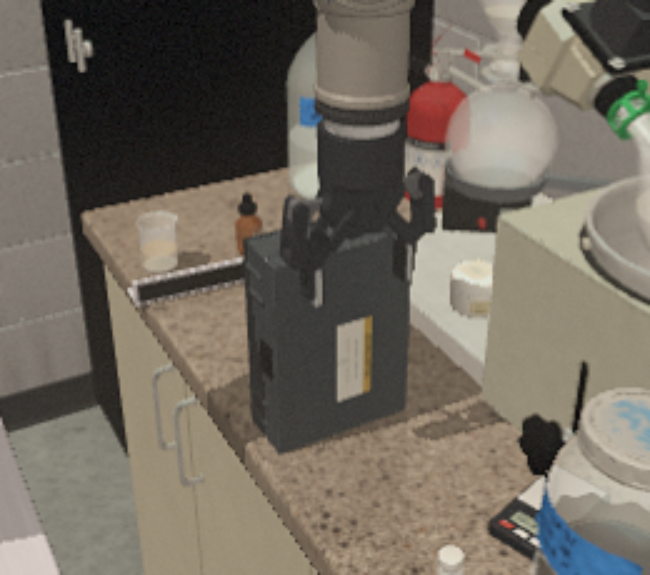

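The open fingers stand just behind the lid face near its top (finger pads at about (310,290) and (402,262)), clear of everything. Next I push.

>>> carry_out:
  moves:
    - [[0,0,0],[1.2,0,0],8.5]
    - [[0,0,0],[2,0,0],8.5]
    - [[0,0,0],[2.8,0,0],8.5]
    - [[0,0,0],[3.6,0,0],8.5]
    - [[0,0,0],[4.4,0,0],8.5]

```text
t: 4.12
eef_pos: [0.4561, -0.0925, 0.1893]
tool_rot: [-0.0, 0.707, 0.707, 0.0]
contact_force: [0.6, -0.3, -0.6]
gripper_width: 0.995
```

>>> carry_out:
  moves:
    - [[0,0,0],[0.7,0,0],8.5]
    - [[0,0,0],[1.4,0,0],8.5]
    - [[0,0,0],[2.1,0,0],8.5]
    - [[0,0,0],[2.8,0,0],8.5]
    - [[0,0,0],[3.4,0,0],8.5]

```text
t: 4.75
eef_pos: [0.4562, -0.0584, 0.1893]
tool_rot: [-0.0, 0.707, 0.707, 0.0]
contact_force: [0.3, -0.4, -0.6]
gripper_width: 0.996
```

```bash
python3 -c "
from h import *
go((.456,-.115,.19,0))
cv2.imwrite('pics/c.png',cv2.resize(bot.read_camera('scene')[100:330,130:390,::-1],None,fx=2.5,fy=2.5))"
```

```text
t 4.75 tcp [ 0.4562 -0.0584  0.1893] yaxis [ 1. -0.  0.] F [ 0.3 -0.4 -0.6] q [-0.68  0.25  0.79  2.15 -0.24  0.83  0.25]
[ 0. -0. -0.] [-5.7 -0.  -0.1]
```

View pics/c.png

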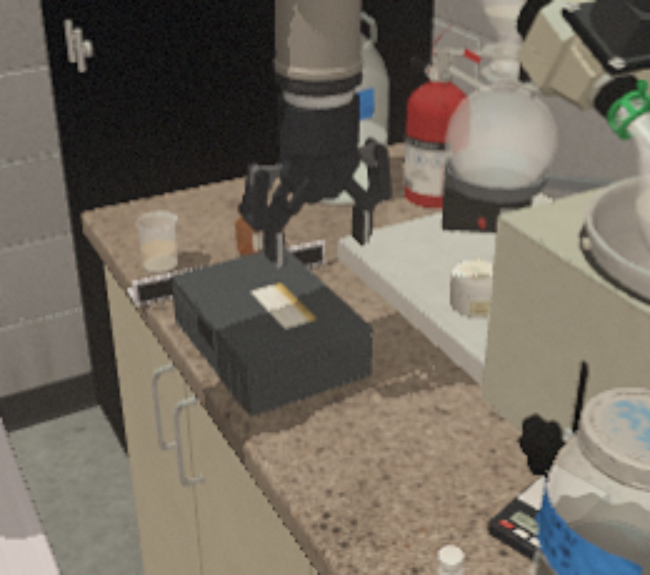

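The case lies flat, lid up, with the rear end facing the camera (corners about (250,408) and (370,365)); the stop shows just beyond it. Back off, then measure.

>>> carry_out:
  moves:
    - [[0,0,0],[-4,0,0],8.5]
    - [[0,0,0],[-8,0,0],8.5]
    - [[0,0,0],[-8,0,5],8.5]

```text
t: 5.18
eef_pos: [0.4592, -0.1425, 0.1415]
tool_rot: [0.004, 0.709, 0.706, 0.003]
contact_force: [0.4, 1.7, -0.1]
gripper_width: 0.993
```

```bash
python3 - <<'E'
from fit import *
for n in("top","scene"): cv2.imwrite(f"pics/d_{n}.png",bot.read_camera(n)[:,:,::-1])
G={}
for n in("top","scene"):
    for d in bot.silhouettes("case_center",n)[:3]:
        print(n,round(d["score"],2),d["location"],d["region"].sum()); G.setdefault(n,d["region"].astype(np.float32))
for k in(("scene",),("top",),("scene","top")): print(k,fit((-.075,-.108,0),(.075,.108,.066),(.457,.067,0),{n:G[n] for n in k}))
go((.456,-.12,.02,0),(.46,-.1,.02,-.07))
t=cv2.imread("pics/d_top.png")[150:270,150:350]; cv2.imwrite("pics/d_topc.png",cv2.resize(t,None,fx=4,fy=4,interpolation=cv2.INTER_CUBIC))
E
```

```text
top 0.56 [244.2, 212.3] 2911
scene 0.98 [235.9, 235.3] 2970
('scene',) (array([ 0.4564,  0.0721, -0.0161]), np.float64(0.231))
('top',) (array([0.4539, 0.0666, 0.0048]), np.float64(0.031))
('scene', 'top') (array([0.4541, 0.0669, 0.0093]), np.float64(0.283))
t 5.375 tcp [ 0.4555 -0.1389  0.1393] yaxis [ 1.    -0.001 -0.002] F [-0.1 -0.3  0.8] q [-0.44  0.38  0.74  2.16 -0.38  0.74  0.55]
[-0.1  0.  -0.1] [ 1.9  0.1 11.9]
[-0.1  0.   4. ] [ 3.9  0.5 11.9]
```

View pics/d_topc.png

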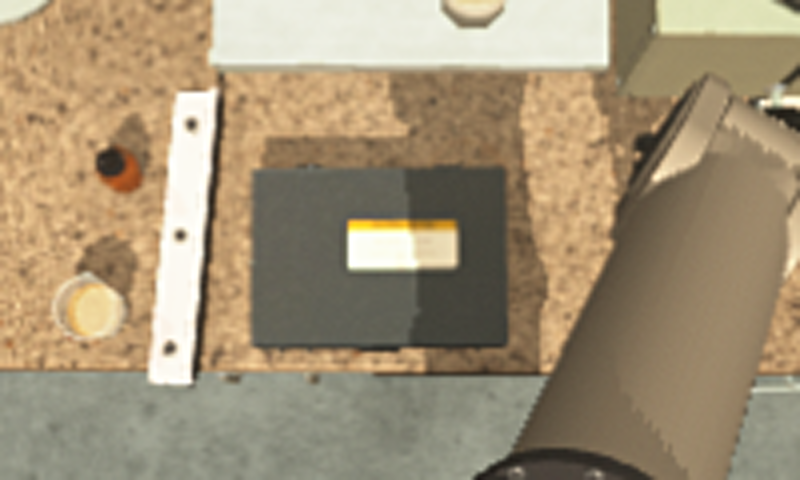

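Top view: case flat (crop corners (252,168) to (507,345)), stop's face tilted about -0.075 rad relative to it, 34–46 mm ahead. I lower behind the rear end with the jaws parallel to the stop.

>>> carry_out:
  moves:
    - [[0,0,4.3],[1,0.3,5],8.5]
    - [[0,0,4.3],[3,0.5,9],8.5]
    - [[0,0,4.3],[3.9,0.5,11],8.5]
    - [[0,0,4.3],[3.9,0.5,11],8.5]

```text
t: 5.88
eef_pos: [0.4618, -0.0986, 0.0298]
tool_rot: [-0.0, 0.732, 0.681, 0.0]
contact_force: [-0.8, -0.4, 0.3]
gripper_width: 0.998
```

```bash
python3 -c "
from h import *
go((.458,-.055,.03,-.075),(.46,-.03,.03,-.075),(.462,-.012,.03,-.075))"
```

```text
t 5.875 tcp [ 0.4618 -0.0986  0.0298] yaxis [ 0.997 -0.073 -0.   ] F [-0.8 -0.4  0.3] q [-0.36  0.57  0.55  2.21 -0.62  0.51  0.6 ]
[-0.  -0.   0.1] [ 4.3 -0.7 -0. ]
[-0.  -0.   0.1] [ 6.8 -0.7 -0. ]
[-0.  -0.   0.1] [ 8.6 -0.6 -0. ]
```

Push, along tool x, to about 1.5 cm short.

>>> carry_out:
  moves:
    - [[0,0,0],[2,-0.3,0],8.5]
    - [[0,0,0],[3.8,-0.6,0],8.5]
    - [[0,0,0],[4.8,-0.6,0],8.5]
    - [[0,0,0],[5.8,-0.6,0],8.5]
    - [[0,0,0],[6.8,-0.6,0],8.5]

```text
t: 6.5
eef_pos: [0.4612, -0.0341, 0.0311]
tool_rot: [0.002, 0.734, 0.679, 0.0]
contact_force: [-2.6, -9.1, 8.2]
gripper_width: 0.998
```

>>> carry_out:
  moves:
    - [[0,0,0],[0.4,0,0],8.5]
    - [[0,0,0],[0.8,0,0],8.5]
    - [[0,0,0],[0.8,0,0],8.5]

```text
t: 6.88
eef_pos: [0.4617, -0.0257, 0.0309]
tool_rot: [0.001, 0.734, 0.68, 0.0]
contact_force: [-2.4, -5.4, 5.7]
gripper_width: 0.997
```

```bash
python3 - <<'E'
from fit import *
go((.462,-.012,.03,-.075))
cv2.imwrite("pics/e.png",bot.read_camera("top")[:,:,::-1])
cv2.imwrite("pics/e_s.png",bot.read_camera("scene")[:,:,::-1])
t=cv2.imread("pics/e.png")[160:265,170:330]; a=cv2.resize(t,(640,420),interpolation=cv2.INTER_CUBIC)
cv2.imwrite("pics/e_c.png",a)
d=bot.silhouettes("case_center","top"); print([(x["score"],x["location"]) for x in d])
E
```

```text
t 6.875 tcp [ 0.4617 -0.0257  0.0309] yaxis [ 0.997 -0.076  0.002] F [-2.4 -5.4  5.7] q [-0.53  0.56  0.57  2.24 -0.63  0.5   0.45]
[ 0.1  0.1 -0.1] [ 1.4 -0.1  0.1]
[(0.75, [224.1, 202.5])]
```

View pics/e_c.png

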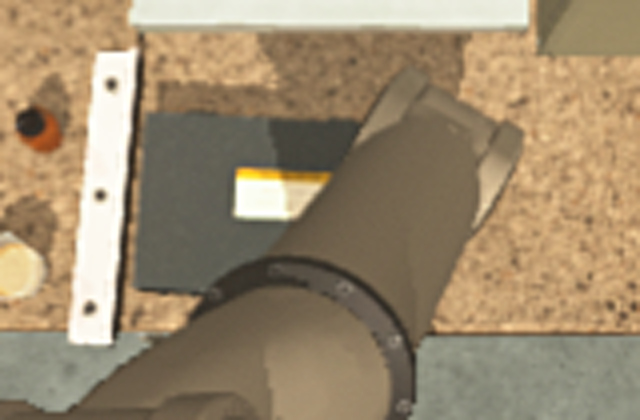

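The case's leading edge (crop (147,115)–(137,288)) is about 14–20 mm from the rubber face and nearly parallel. I push on in small steps, watching force.

>>> carry_out:
  moves:
    - [[0,0,0],[0.4,0,0],8.5]
    - [[0,0,0],[0.8,0,0],8.5]
    - [[0,0,0],[1.1,0,0],8.5]
    - [[0,0,0],[1.1,0,0],8.5]

```text
t: 7.52
eef_pos: [0.4625, -0.0149, 0.0309]
tool_rot: [0.001, 0.734, 0.679, 0.0]
contact_force: [-2.3, -6.8, 6.9]
gripper_width: 0.993
```

>>> carry_out:
  moves:
    - [[0,0,0],[0.2,0,0],8.5]
    - [[0,0,0],[0.4,0,0],8.5]
    - [[0,0,0],[0.4,0,0],8.5]

```text
t: 7.9
eef_pos: [0.4628, -0.0118, 0.0309]
tool_rot: [0.002, 0.734, 0.679, -0.0]
contact_force: [-2.1, -9.1, 5.4]
gripper_width: 0.994
```

>>> carry_out:
  moves:
    - [[0,0,0],[0.2,0,0],8.5]
    - [[0,0,0],[0.4,0,0],8.5]
    - [[0,0,0],[0.4,0,0],8.5]

```text
t: 8.28
eef_pos: [0.4632, -0.0118, 0.0311]
tool_rot: [0.004, 0.735, 0.679, -0.001]
contact_force: [-2.1, -21.6, 5.3]
gripper_width: 0.993
```

>>> carry_out:
  moves:
    - [[0,0,0],[0.2,0,0],8.5]
    - [[0,0,0],[0.3,0,0],8.5]
    - [[0,0,0],[0.3,0,0],8.5]

```text
t: 8.65
eef_pos: [0.4647, -0.0118, 0.0314]
tool_rot: [0.007, 0.735, 0.678, -0.001]
contact_force: [1.1, -30.8, 3.0]
gripper_width: 0.999
```

>>> carry_out:
  moves:
    - [[0,0,0],[-1,0,0],8.5]
    - [[0,0,0],[-5,0,0],8.5]
    - [[0,0,0],[-8,0,-3],8.5]
    - [[0,0,0],[-13,0,-8],8.5]
    - [[0,0,0],[-13,0,-13],8.5]

```text
t: 9.28
eef_pos: [0.4519, -0.1348, 0.1615]
tool_rot: [0.0, 0.735, 0.678, -0.0]
contact_force: [1.5, 1.1, 0.7]
gripper_width: 0.997
```

```bash
python3 - <<'E'
from fit import *
print(bot.get_obs()["eef_pos"].round(3))
ims={n:bot.read_camera(n) for n in("top","scene")}
G={n:max(bot.silhouettes("case_center",n),key=lambda d:d["score"])["region"].astype(np.float32) for n in ims}
S=[(d["score"],d["location"]) for d in bot.silhouettes("bench_stop","top")]; print(S)
for n in G: print(n,fit((-.075,-.108,0),(.075,.108,.066),(.459,.107,-.07),{n:G[n]}))
t=cv2.resize(ims["top"][160:265,165:325,::-1],(640,420),interpolation=cv2.INTER_CUBIC); cv2.imwrite("pics/f_t.png",t)
t=cv2.resize(ims["scene"][165:275,170:310,::-1],None,fx=5,fy=5,interpolation=cv2.INTER_CUBIC); cv2.imwrite("pics/f_s.png",t)
for l in("vial","dropper","beaker"):
    d=bot.silhouettes(l,"top"); 
    if d: print(l,d[0]["score"],unproj("top",[d[0]["location"]],dict(vial=.025,dropper=.044,beaker=.034)[l]).round(3))
E
```

```text
[ 0.452 -0.135  0.161]
[(0.83, [196.6, 206.7])]
top (array([ 0.4667,  0.1074, -0.078 ]), np.float64(0.038))
scene (array([ 0.4681,  0.112 , -0.0658]), np.float64(0.145))
vial 0.63 [[ 0.418 -0.342  0.025]]
dropper 0.45 [[0.527 0.295 0.044]]
beaker 0.49 [[0.404 0.304 0.034]]
```

View pics/f_t.png

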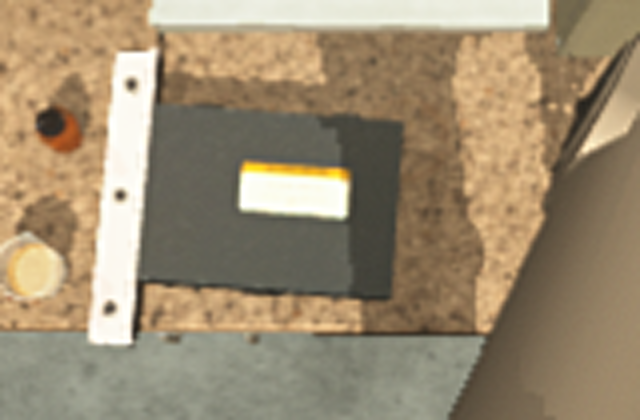

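View pics/f_s.png

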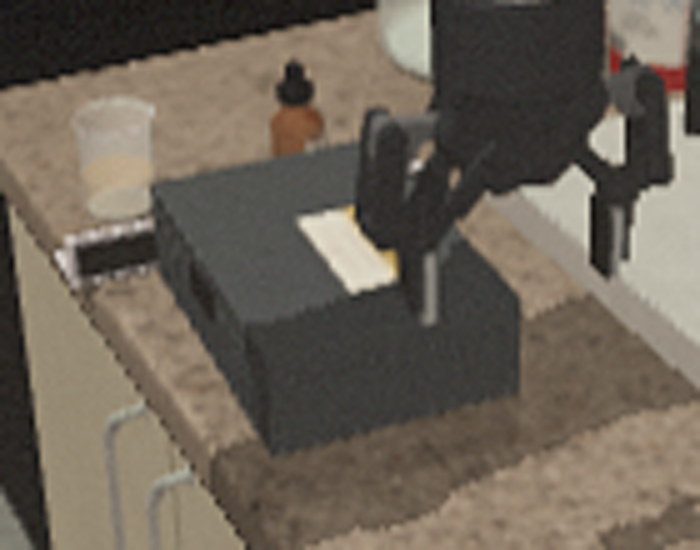

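Both corners of the leading end, at (158,103) and (142,282) in the top crop, meet the stop's rubber face with no visible gap. The case lies within the stop's length, and the gripper hangs clear of everything.

```bash
python3 -c "
from h import *
o=bot.get_obs(); print(o['t'],o['contact_force'].round(1)); print(bot.hand_in())"
```

```text
9.675 [-0.2  0.1  0. ]
the job is handed in; nothing more can be done
None
```

I tipped the case over with the open fingers high on its lid face, then pushed it along the worktop until it was against the bench stop. The job was handed in at 9.7 s, and the interface reports no verdict.

**Pushing force:** the case stopped advancing at the stop and the measured force rose to about 31 N. I then backed the arm off, and it touched nothing at hand-in (residual force about 0).

**Final position:**
- **Height and lid:** both pictures show it flat with the lid up.
- **Angle:** the top camera gives -0.078 rad, against the stop's -0.06 to -0.08. The scene camera gave -0.066 rad and put the case about 5 mm further on. That fit was poorer because the gripper partly hid the case.
- **Leading end:** both corners meet the rubber face with no visible gap. The fits put the end within about 1 mm of the stop (top camera) or about 6 mm past it (scene camera).
- **Along the stop:** the case's middle is about 10 mm from the stop's middle.

**Other items:** the dropper bottle and beaker measured within 5 mm of their starting positions. The vial measured about 8 mm off. The arm never went near any of them, so I put this down to detection noise.

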